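Put the kiln props back with their like

ROBOT

A 6-joint arm with a two-finger parallel gripper is mounted at the origin on the work surface. World frame = base frame: x ahead of the robot, y to its left, z up, the work surface at z = 0. Lengths are in m, angles in rad, forces in N, time in s.
With the tool pointing down it reaches from about 0.3 to 1 m from the base axis. Payload 5.1 kg.
Tool frame: the origin (TCP) lies on the front face of the gripper's body, between the roots of the fingers; the fingertips stand 78 mm ahead of it and the grasp point (between the pads) lies 59 mm ahead of it; z points along the fingers, y is the line along which they close (so a half turn about z gives the same grasp; the last joint's range is limited). The gripper opens to 95 mm and grips with 3 to 60 N. Pads are 20 mm wide; open, the fingers measure 119 mm over their backs; the gripper's body (75 mm by 180 mm) begins 59 mm behind the grasp point.
Start: joints at [-1.216, 0.124, 1.65, -0, 1.367, -0.083], TCP at [0.276, -0.589, 0.292] pointing down, gripper open.
Joint ranges: [-2.61, 2.61], [-1.02, 2.33], [0.03, 2.71], [-1.35, 4.49], [0.32, 2.68], [-2.91, 2.91]. Speed limits (rad/s): [2.57, 2.57, 3.14, 3.14, 3.14, 3.14].

INTERFACE

Orientations are given as a unit quaternion [x, y, z, w].
In Python, from station import r gives the robot as it stands.
- The arm moves only by the shell command python3 -m inch 'ROWS' [FORCE]. ROWS is JSON, a list that holds one entry, the list of rows, each a list of 7 numbers: the finger opening in m, from 0 to 0.0951, then the shift along the tool's x, y, z in m, then the turn, a rotation vector about the tool's x, y, z in rad. A call has 1 to 8 rows; each row is the pose to reach, as a shift and turn from the pose commanded when the call began, along the tool's axes at that moment; what a row does not reach only later rows make up. A row lasts 1/8 s, in which the tool goes at most 62.5 mm and 10.7 degrees, less where a joint would pass 70% of its speed; a pose out of reach is approached as far as the arm can. A call with a gripper value outside its range is refused whole. The fingers move at their own pace and stop on an object; FORCE is the grip in N (left out, the last holds). Time passes only in rows, so rows that repeat a pose let the fingers close. It gives the time, the measured TCP pose, the force, the opening and the grip force at its end, in the units of the state.
- r.state(): the state, without advancing time (a new reading comes with each control period).
- r.read_camera(name): name is "side" or "top" or "wrist"; returns a dict with "image" (400x640x3 uint8, blue, green, red), "mtx" (3x3 intrinsics, pixels), "R" (3x3) and "t" (3): a world point X has camera coordinates R X + t; the wrist camera has in their place "mount" (4x4, takes a point from camera to tool coordinates, whose origin is the TCP and whose axes are the flange's). Camera axes: x right, y down, z forward; pixel columns grow to the right and rows downward; lengths in m; the calibration is good to about 2 mm. A picture is of the moment at which its call begins: read the wrist's pose just before it. There is no depth.
- r.job_done(): hands the job in; it is judged then, once.
The state is a dict: "clock": time; "joint_pos": joint angles; "joint_velocities": joint speeds; "joint_torque": joint torques, N m; "tcp_pos": TCP position; "tcp_rot": TCP orientation; "wrist_force": force on the tool from outside, world axes, zero at the start; "torque": the same for the moment, N m; "gripper_width": opening from 0.0 (shut) to 1.0 (fully open); "grip_force": force on a finger pad.
Only numpy, scipy, OpenCV 4.12 (cv2) and the standard library are available. Lean on these libraries where they do the work, as an engineer would, in place of code of your own. Each camera call takes 0.05 s, during which the arm holds its last target. There are 200 camera calls.

TASK

The kiln has been unpacked: put the four loose kiln props away in the wooden trays, each in the tray that already holds a prop of its own shape and length. Stand each one upright, flat on the tray's floor beside what is there, set down rather than dropped, and do not knock over the props already in the trays.

Things in the scene. Friction and masses are not known exactly. Their poses are not given: they have to be found in the camera images.
- tall_loose: square cream fired-clay (cordierite) kiln prop 38 x 38 mm, 100 mm tall, solid, standing upright. Origin at the centre of its underside, z up along it, x and y square to its faces; 290 g or so. Loose on the table at the start, amid a few small tools; to be put away.
- short_loose: square cream fired-clay (cordierite) kiln prop 38 x 38 mm, 50 mm tall, solid, standing upright. Origin at the centre of its underside, z up along it, x and y square to its faces; 145 g or so. Loose on the table at the start, amid a few small tools; to be put away.
- tube_loose_a: round tubular cream fired-clay (cordierite) kiln prop, 40 mm outside diameter, 19 mm bore right through, 75 mm tall, standing upright. Origin at the centre of its underside, z up along its axis; 155 g or so. Loose on the table at the start, amid a few small tools; to be put away.
- tube_loose_b: round tubular cream fired-clay (cordierite) kiln prop, 40 mm outside diameter, 19 mm bore right through, 75 mm tall, standing upright. Origin at the centre of its underside, z up along its axis; 155 g or so. Loose on the table at the start, amid a few small tools; to be put away. Same as tube_loose_a.
- tray_tall: Pine tray for the tall square props, open on top, fixed: outside 179 (its x) x 90 (its y) x 26 mm high, floor 8 thick, walls 7, inside 165 x 76. Origin at the centre of its underside, z up, x roughly away from the robot. Holds one such prop; the rest of its floor is free. The three trays are alike and lie side by side, about 165 apart, in any order.
- tray_short: Pine tray for the short square props, open on top, fixed: outside 179 (its x) x 90 (its y) x 26 mm high, floor 8 thick, walls 7, inside 165 x 76. Origin at the centre of its underside, z up, x roughly away from the robot. Holds one such prop; the rest of its floor is free. The three trays are alike and lie side by side, about 165 apart, in any order.
- tray_tube: Pine tray for the round tubular props, open on top, fixed: outside 179 (its x) x 90 (its y) x 26 mm high, floor 8 thick, walls 7, inside 165 x 76. Origin at the centre of its underside, z up, x roughly away from the robot. Holds one such prop; the rest of its floor is free. The three trays are alike and lie side by side, about 165 apart, in any order.
- tall_home: square cream fired-clay (cordierite) kiln prop 38 x 38 mm, 100 mm tall, solid, standing upright. Origin at the centre of its underside, z up along it, x and y square to its faces; 290 g or so. Already in its tray at the start, loose, on the tray floor, anywhere along the tray from 52 mm in front of the tray's centre to 52 mm behind it (along the tray's x); it stays standing there.
- short_home: square cream fired-clay (cordierite) kiln prop 38 x 38 mm, 50 mm tall, solid, standing upright. Origin at the centre of its underside, z up along it, x and y square to its faces; 145 g or so. Already in its tray at the start, loose, on the tray floor, anywhere along the tray from 52 mm in front of the tray's centre to 52 mm behind it (along the tray's x); it stays standing there.
- tube_home: round tubular cream fired-clay (cordierite) kiln prop, 40 mm outside diameter, 19 mm bore right through, 75 mm tall, standing upright. Origin at the centre of its underside, z up along its axis; 155 g or so. Already in its tray at the start, loose, on the tray floor, near the tray's far end, 48 to 56 mm along the tray's +x from the tray's centre; it stays standing there.
Things that resemble listed ones, but are neither listed nor needed, are in the scene too. Leave any blue look-alike of the tube_home alone.

How it is judged:
At the end, for the whole second after the job is handed in: All seven props stand in the tray of their kind: centre within 67 mm of the tray's centre along the tray and 22 mm across, underside within 6 mm of the tray floor, within 0.1 rad of upright, at rest (x of tall_loose in the frame of tray_tall between -0.067 and 0.067 m and y of tall_loose in the frame of tray_tall between -0.022 and 0.022 m and z of tall_loose in the frame of tray_tall between 0.003 and 0.014 m and angle between each of tall_loose, short_loose, tube_loose_a, tube_loose_b, tall_home, short_home, tube_home's own z axis and vertical below 0.1 rad and linear speed of each of tall_loose, short_loose, tube_loose_a, tube_loose_b, tall_home, short_home, tube_home below 0.02 m/s and angular speed of each of tall_loose, short_loose, tube_loose_a, tube_loose_b, tall_home, short_home, tube_home below 0.2 rad/s and x of short_loose in the frame of tray_short between -0.067 and 0.067 m and y of short_loose in the frame of tray_short between -0.022 and 0.022 m and z of short_loose in the frame of tray_short between 0.003 and 0.014 m and x of tube_loose_a in the frame of tray_tube between -0.067 and 0.067 m and y of tube_loose_a in the frame of tray_tube between -0.022 and 0.022 m and z of tube_loose_a in the frame of tray_tube between 0.003 and 0.014 m and x of tube_loose_b in the frame of tray_tube between -0.067 and 0.067 m and y of tube_loose_b in the frame of tray_tube between -0.022 and 0.022 m and z of tube_loose_b in the frame of tray_tube between 0.003 and 0.014 m and x of tall_home in the frame of tray_tall between -0.067 and 0.067 m and y of tall_home in the frame of tray_tall between -0.022 and 0.022 m and z of tall_home in the frame of tray_tall between 0.003 and 0.014 m and x of short_home in the frame of tray_short between -0.067 and 0.067 m and y of short_home in the frame of tray_short between -0.022 and 0.022 m and z of short_home in the frame of tray_short between 0.003 and 0.014 m and x of tube_home in the frame of tray_tube between -0.067 and 0.067 m and y of tube_home in the frame of tray_tube between -0.022 and 0.022 m and z of tube_home in the frame of tray_tube between 0.003 and 0.014 m); the robot touches nothing.
It fails at once if a prop that was already in a tray is knocked over (tilted more than 0.5 rad) (angle between any of tall_home, short_home, tube_home's own z axis and vertical above 0.5 rad).
It fails at once if a prop is dropped (moves faster than 0.5 m/s while the fingers do not touch it, as after a fall of about 13 mm) ((linear speed of tall_loose above 0.5 m/s and contact force between tall_loose and the fingers below 0.05 N) or (linear speed of short_loose above 0.5 m/s and contact force between short_loose and the fingers below 0.05 N) or (linear speed of tube_loose_a above 0.5 m/s and contact force between tube_loose_a and the fingers below 0.05 N) or (linear speed of tube_loose_b above 0.5 m/s and contact force between tube_loose_b and the fingers below 0.05 N)).
It also fails if it takes over 102 s, if anything falls off the work surface, if the arm or the gripper's body presses on something with over 40 N, if the wrist force passes 120 N, or if a joint passes its speed limit or range.

## Working session

There is one attempt and no reset: what is moved stays moved. The work goes in short steps, Python scripts to look and compute and a shell command to move; the robot and the scene stay as the last step left them, time stands still between calls to the robot, and variables do not carry over. Pictures are saved under pics/ and viewed, at most 14 in all, crops included, and the job is handed in when it is done.

```bash
mkdir -p pics; ls; python3 - <<'E'
from station import r
import cv2
print(r.state())
for n in("top","side"):
    c=r.read_camera(n); cv2.imwrite(f"pics/{n}0.png",c["image"]); print(n,c["mtx"],c["R"],c["t"])
c=r.read_camera("wrist"); cv2.imwrite("pics/wrist0.png",c["image"]); print(c["mtx"],c["mount"])
E
```

```text
pics
{'clock': 0.0, 'joint_pos': array([-1.21563089e+00,  1.24477293e-01,  1.65165517e+00, -2.11920250e-05,
        1.36749069e+00, -8.26332038e-02]), 'joint_velocities': array([-1.42674075e-03, -2.95905091e-04, -1.04154506e-03, -1.63078763e-04,
       -1.17939179e-05, -1.19524591e-03]), 'joint_torque': array([ 9.57042321e-04, -4.17597163e+01, -3.59933603e+01,  7.75551028e-02,
        4.89622203e-02, -1.56724059e-04]), 'tcp_pos': array([ 0.2753489 , -0.58827089,  0.29101602]), 'tcp_rot': array([ 9.76136089e-01,  2.17157329e-01, -1.48196091e-04, -1.00443098e-03]), 'wrist_force': array([-0.27831603,  0.42418702,  0.42607235]), 'torque': array([-0.00514995, -0.00624177,  0.04001048]), 'grip_force': 0.0, 'gripper_width': 0.9979983777405399}
top [[483.69137024   0.         319.27597158]
 [  0.         483.69137024 196.01682393]
 [  0.           0.           1.        ]] [[ 0.01981498 -0.99964826  0.01762749]
 [-0.99426502 -0.02155539 -0.1047494 ]
 [ 0.10509252 -0.01545079 -0.99434241]] [-0.01632373  0.53906837  1.03053762]
side [[364.62006098   0.         319.99232688]
 [  0.         364.62006098 201.23843045]
 [  0.           0.           1.        ]] [[-0.99008133 -0.14000754 -0.01169811]
 [-0.10113171  0.76800568 -0.63240782]
 [ 0.09752608 -0.62495213 -0.77454729]] [0.54382953 0.08399581 0.98120872]
[[354.17823815   0.         322.97851052]
 [  0.         354.17823815 194.91409695]
 [  0.           0.           1.        ]] [[-6.72452188e-05 -9.67222377e-01 -2.53930834e-01  7.15831969e-02]
 [ 9.99999648e-01 -2.77366029e-04  7.91670044e-04 -1.10458379e-03]
 [-8.36152769e-04 -2.53930692e-01  9.67222056e-01 -9.13846204e-02]
 [ 0.00000000e+00  0.00000000e+00  0.00000000e+00  1.00000000e+00]]
```

View pics/top0.png

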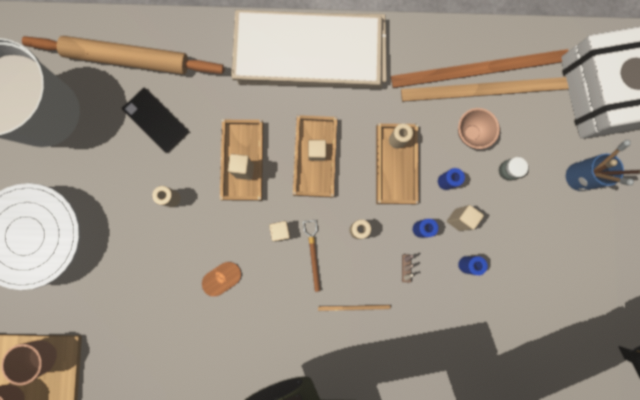

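View pics/side0.png

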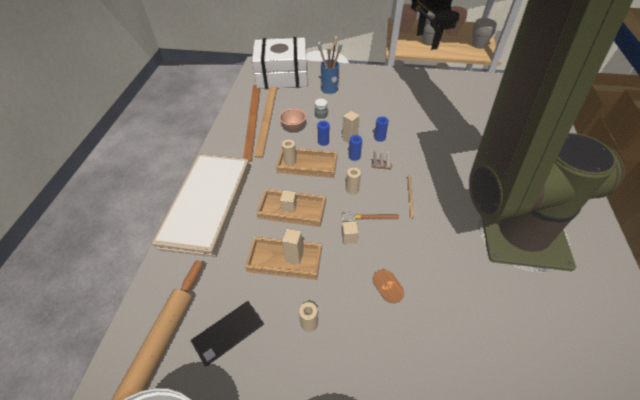

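Top view: the trays are left (tall prop, px 239,165), middle (short, 317,150) and right (tube, 403,132). The loose props are the tall one at (470,217), the short one at (280,231), and tubes at (162,196) and (361,229). The three blue ones are look-alikes. The side view agrees. I'll magnify to measure.

```bash
python3 - <<'E'
import cv2
im=cv2.imread("pics/top0.png")
a=cv2.resize(im[110:250,200:360],None,fx=5,fy=4.25,interpolation=cv2.INTER_CUBIC)
a=cv2.resize(im[115:245,205:345],None,fx=4.5,fy=4.5,interpolation=cv2.INTER_CUBIC)
cv2.imwrite("pics/cA.png",a)
b=cv2.resize(im[115:245,345:495],None,fx=4.5,fy=4.5,interpolation=cv2.INTER_CUBIC)
cv2.imwrite("pics/cB.png",b)
E
```

```text
(no output)
```

View pics/cA.png

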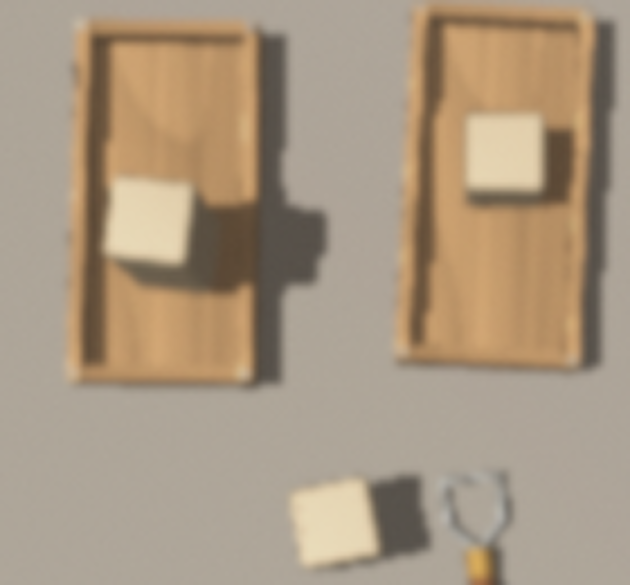

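View pics/cB.png

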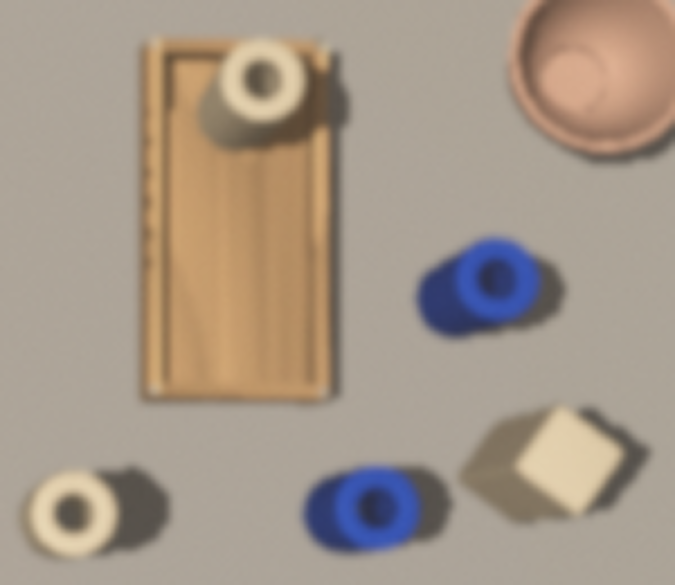

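The crops show the tray rims and prop tops clearly. Converting them now.

```bash
cat > h.py <<'E'
import numpy as np, cv2
from station import r
from scipy.spatial.transform import Rotation as Ro
def bp(c,uv,z):
    uv=np.atleast_2d(uv).astype(float); d=np.c_[uv,np.ones(len(uv))]@np.linalg.inv(c["mtx"]).T@c["R"]
    o=-c["R"].T@c["t"]; return o+d*((z-o[2])/d[:,2])[:,None]
def quad(P):
    P=P[:,:2]; s=np.linalg.norm(P-np.roll(P,-1,0),axis=1)*1e3
    e=(P[0]-P[3])+(P[1]-P[2]); return P.mean(0).round(4),"yaw %.3f"%np.arctan2(e[1],e[0]),s.round(0)
def delta(goal,yaw_closing=None):
    """tool-axis shift to a world TCP goal"""
    s=r.state(); R=Ro.from_quat(s["tcp_rot"]); return s["tcp_pos"].round(4), R.inv().apply(np.array(goal)-s["tcp_pos"]).round(4), R.as_euler("zyx").round(3)
E
python3 - <<'E'
from h import *
c=r.read_camera("top"); im=c["image"]
A=lambda p:(np.array(p)+.5)/4.5-.5+[205,115]
B=lambda p:(np.array(p)+.5)/4.5-.5+[345,115]
for n,f,p,z in [("tray_tall",A,[(78,24),(258,28),(252,380),(70,377)],.026),("tray_short",A,[(418,8),(594,14),(580,364),(397,357)],.026),("tray_tube",B,[(145,42),(338,48),(333,398),(143,397)],.026),
("tall_home",A,[(112,178),(193,186),(186,266),(105,255)],.108),("short_home",A,[(466,113),(543,113),(543,192),(465,192)],.058),("short_loose",A,[(290,494),(364,477),(379,551),(306,568)],.05),("tall_loose",B,[(561,404),(624,455),(577,516),(514,463)],.1)]:
    print(n,*quad(bp(c,f(p),z)))
# tubes: cream blobs
m=cv2.inRange(cv2.cvtColor(im,cv2.COLOR_BGR2HSV),(15,25,190),(40,120,255))
for n,(u,v),z in [("home",(403,132),.083),("a",(361,229),.075),("b",(162,196),.075)]:
    w=m[v-14:v+14,u-14:u+14]; cs,_=cv2.findContours(w,cv2.RETR_EXTERNAL,cv2.CHAIN_APPROX_NONE); k=max(cs,key=cv2.contourArea)
    (x,y),rad=cv2.minEnclosingCircle(k); p=np.array([u-14+x,v-14+y]); print(n,p,rad,bp(c,p,z).round(4), bp(c,p,z)-bp(c,p+[rad,0],z))
cv2.imwrite("pics/cC.png",cv2.resize(im[170:225,135:190],None,fx=8,fy=8,interpolation=cv2.INTER_CUBIC))
print(bp(c,B([(263,80),(73,513)]),.08)); print(bp(c,(162.5,196),.075))
s=r.state();print(s["clock"],Ro.from_quat(s["tcp_rot"]).as_matrix().round(3))
E
```

```text
tray_tall [0.6174 0.1687] yaw 0.017 [ 89. 175.  88. 175.]
tray_short [0.6294 0.0058] yaw -0.029 [ 87. 175.  89. 174.]
tray_tube [ 0.6159 -0.178 ] yaw -0.007 [ 96. 175.  93. 177.]
tall_home [0.5932 0.1631] yaw -0.050 [37. 37. 37. 35.]
short_home [0.6388 0.003 ] yaw 0.014 [37. 38. 37. 38.]
short_loose [0.461  0.0793] yaw 0.235 [36. 36. 35. 36.]
tall_loose [ 0.496  -0.3149] yaw -0.667 [36. 36. 37. 35.]
home [402.75925922 131.24074078] 9.559136390686035 [[ 0.6749 -0.1779  0.083 ]] [[-4.88280985e-04  2.02589357e-02  1.11022302e-16]]
a [361.  228.5] 9.552586555480957 [[ 0.4683 -0.0926  0.075 ]] [[-0.00040809  0.0199159   0.        ]]
b [161. 195.] 9.486932754516602 [[0.5294 0.325  0.075 ]] [[-0.00042639  0.01963387  0.        ]]
[[ 0.67317936 -0.17909046  0.08      ]
 [ 0.46785608 -0.09172772  0.08      ]]
[[0.52733573 0.32176211 0.075     ]]
0.2 [[ 0.906  0.424 -0.   ]
 [ 0.424 -0.906  0.001]
 [ 0.    -0.001 -1.   ]]
```

```bash
python3 -m inch '[[[0.085,0.316,-0.154,0.04,0,0,-0.466],[0.085,0.316,-0.154,0.04,0,0,-0.466],[0.085,0.316,-0.154,0.04,0,0,-0.466],[0.085,0.316,-0.154,0.04,0,0,-0.466],[0.085,0.316,-0.154,0.04,0,0,-0.466],[0.085,0.316,-0.154,0.04,0,0,-0.466],[0.085,0.316,-0.154,0.04,0,0,-0.466],[0.085,0.316,-0.154,0.04,0,0,-0.466]]]' 25
python3 - <<'E'
from h import *
s=r.state(); w=r.read_camera("wrist"); 
T=np.eye(4);T[:3,:3]=Ro.from_quat(s["tcp_rot"]).as_matrix();T[:3,3]=s["tcp_pos"]
M=np.linalg.inv(T@w["mount"]); im=w["image"].copy()
def pr(X): p=w["mtx"]@(M[:3,:3]@X+M[:3,3]); return p[:2]/p[2]
y=-.667; Rz=np.array([[np.cos(y),-np.sin(y)],[np.sin(y),np.cos(y)]])
for z,o in((.1,.019),):
    q=np.array([pr(np.r_[np.array([.496,-.315])+Rz@np.array(a)*o,z]) for a in((1,1),(1,-1),(-1,-1),(-1,1))])
    cv2.polylines(im,[q.astype(int)],True,(0,0,255),1)
cv2.imwrite("pics/w1.png",im)
print(delta([.496,-.315,.124]))
E
```

```text
clock: 1.2
tcp_pos: [0.4962, -0.3155, 0.2522]
tcp_rot: [0.9, 0.437, -0.0, 0.0]
wrist_force: [-0.7, 0.5, 0.1]
gripper_width: 0.897
grip_force: 0.0
(array([ 0.496 , -0.316 ,  0.2524]), array([ 0.0008, -0.0006,  0.1284]), array([-0.903, -0.   ,  3.141]))
```

View pics/w1.png

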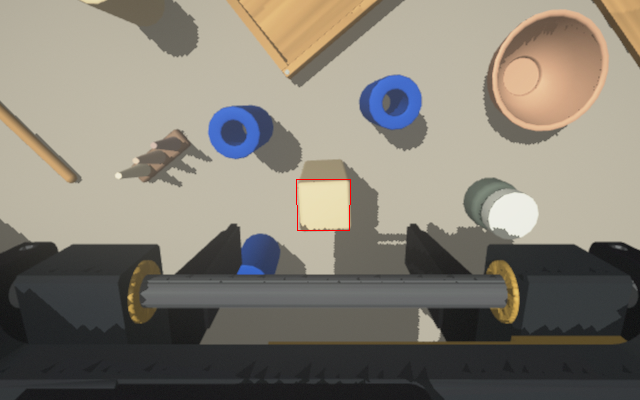

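The wrist view shows the predicted red outline exactly on the tall prop's top (px 297-350, 180-230), so the measurement holds. Descending to grip.

```bash
python3 -m inch '[[[0.085,0.001,-0.001,0.05,0,0,0],[0.085,0.001,-0.001,0.1,0,0,0],[0.085,0.001,-0.001,0.128,0,0,0],[0.085,0.001,-0.001,0.128,0,0,0],[0.03,0.001,-0.001,0.128,0,0,0],[0.03,0.001,-0.001,0.128,0,0,0],[0.03,0.001,-0.001,0.128,0,0,0],[0.03,0.001,-0.001,0.128,0,0,0]]]' 25
python3 -m inch '[[[0.03,0,0,0,0,0,0],[0.03,0,0,0,0,0,0],[0.03,0,0,-0.01,0,0,0],[0.03,0,0,-0.05,0,0,0],[0.03,0,0,-0.1,0,0,0],[0.03,0,0,-0.14,0,0,0],[0.03,0,0,-0.14,0,0,0]]]' 25
python3 -c "
from h import *
print(delta([.662,.170,.27]))"
```

```text
clock: 2.25
tcp_pos: [0.4966, -0.314, 0.1251]
tcp_rot: [0.9, 0.437, 0.0, 0.001]
wrist_force: [0.8, 0.1, 0.5]
gripper_width: 0.527
grip_force: 0.0
clock: 3.12
tcp_pos: [0.4976, -0.3148, 0.2689]
tcp_rot: [0.9, 0.437, 0.002, 0.004]
wrist_force: [0.1, -0.5, -2.4]
gripper_width: 0.403
grip_force: 24.7
(array([ 0.4976, -0.3148,  0.2689]), array([ 0.4826, -0.1708, -0.0024]), array([-0.904,  0.006,  3.137]))
```

```bash
python3 -m inch '[[[0.03,0.02,-0.007,0,0,0,0.05],[0.03,0.06,-0.021,0,0,0,0.15],[0.03,0.11,-0.039,0,0,0,0.3],[0.03,0.17,-0.06,0,0,0,0.45],[0.03,0.23,-0.081,0,0,0,0.6],[0.03,0.29,-0.102,0,0,0,0.75],[0.03,0.34,-0.12,0,0,0,0.887],[0.03,0.37,-0.131,0,0,0,0.887]]]'
python3 -c "
from h import *
print(delta([.662,.170,.27]))"
```

```text
clock: 4.12
tcp_pos: [0.6214, 0.0606, 0.261]
tcp_rot: [1.0, 0.009, -0.002, -0.0]
wrist_force: [-0.2, 0.0, -2.1]
gripper_width: 0.402
grip_force: 24.7
(array([0.6214, 0.0606, 0.261 ]), array([ 0.0426, -0.1086, -0.0091]), array([-0.018, -0.005, -3.141]))
```

```bash
python3 -m inch '[[[0.03,0.02,-0.05,-0.009,0,0,0],[0.03,0.035,-0.09,-0.009,0,0,0],[0.03,0.043,-0.109,-0.009,0,0,0],[0.03,0.043,-0.109,-0.009,0,0,0],[0.03,0.043,-0.109,-0.009,0,0,0]]]'
python3 - <<'E'
from h import *
print(delta([.662,.170,.14]))
s=r.state(); w=r.read_camera("wrist"); cv2.imwrite("pics/w2.png",w["image"])
E
```

```text
clock: 4.75
tcp_pos: [0.6629, 0.1664, 0.272]
tcp_rot: [1.0, 0.008, -0.001, 0.001]
wrist_force: [0.0, -0.6, -2.1]
gripper_width: 0.402
grip_force: 24.7
(array([0.6629, 0.1664, 0.272 ]), array([-0.0005, -0.0038,  0.132 ]), array([-1.600e-02, -2.000e-03,  3.141e+00]))
```

View pics/w2.png

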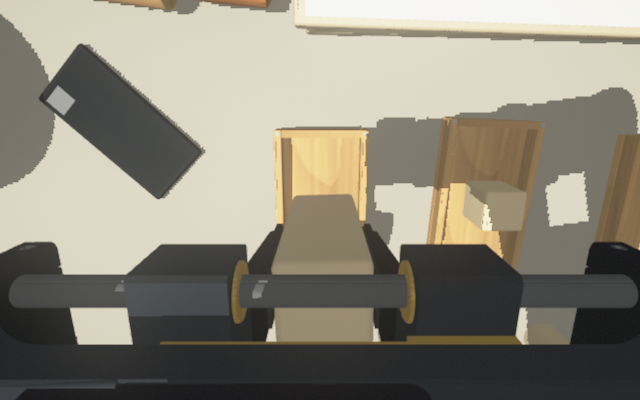

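The prop hangs square and centred over the far part of the tall tray (px 275-367). Lowering.

```bash
python3 -m inch '[[[0.03,0,-0.004,0.04,0,0,0],[0.03,0,-0.004,0.08,0,0,0],[0.03,0,-0.004,0.11,0,0,0],[0.03,0,-0.004,0.125,0,0,0],[0.03,0,-0.004,0.132,0,0,0],[0.03,0,-0.004,0.134,0,0,0],[0.03,0,-0.004,0.136,0,0,0],[0.03,0,-0.004,0.136,0,0,0]]]'
python3 -m inch '[[[0.03,0,0,0.001,0,0,0],[0.03,0,0,0.001,0,0,0],[0.03,0,0,0.001,0,0,0]]]'
```

```text
clock: 5.8
tcp_pos: [0.6638, 0.1717, 0.1382]
tcp_rot: [1.0, 0.008, 0.001, -0.0]
wrist_force: [-0.0, 0.3, -2.9]
gripper_width: 0.402
grip_force: 24.7
clock: 6.18
tcp_pos: [0.6633, 0.1716, 0.1363]
tcp_rot: [1.0, 0.008, 0.0, -0.0]
wrist_force: [-0.5, -0.2, -2.0]
gripper_width: 0.402
grip_force: 24.7
```

```bash
python3 -m inch '[[[0.03,0,0,0.001,0,0,0],[0.03,0,0,0.002,0,0,0],[0.03,0,0,0.002,0,0,0]]]'
python3 -m inch '[[[0.03,0,0,0.001,0,0,0],[0.03,0,0,0.001,0,0,0],[0.03,0,0,0.001,0,0,0]]]'
```

```text
clock: 6.55
tcp_pos: [0.6632, 0.1716, 0.134]
tcp_rot: [1.0, 0.008, -0.0, 0.0]
wrist_force: [-0.2, 0.2, -2.9]
gripper_width: 0.404
grip_force: 24.7
clock: 6.92
tcp_pos: [0.6633, 0.1716, 0.1333]
tcp_rot: [1.0, 0.008, 0.0, -0.0]
wrist_force: [-0.6, -0.5, -2.0]
gripper_width: 0.399
grip_force: 24.7
```

```bash
python3 -m inch '[[[0.03,0,0,0.001,0,0,0],[0.03,0,0,0.001,0,0,0],[0.03,0,0,0.001,0,0,0]]]'
python3 -m inch '[[[0.03,0,0,0.001,0,0,0],[0.03,0,0,0.001,0,0,0],[0.03,0,0,0.001,0,0,0]]]'
```

```text
clock: 7.3
tcp_pos: [0.6635, 0.1716, 0.1327]
tcp_rot: [1.0, 0.008, 0.0, -0.0]
wrist_force: [-0.8, -0.0, -0.6]
gripper_width: 0.401
grip_force: 24.7
clock: 7.68
tcp_pos: [0.6636, 0.1716, 0.1326]
tcp_rot: [1.0, 0.008, 0.0, -0.0]
wrist_force: [-1.9, -1.3, 5.9]
gripper_width: 0.403
grip_force: 24.7
```

Contact at z = 0.1326, so it's seated. Releasing and heading for the short prop.

```bash
python3 -m inch '[[[0.07,0,0,-0.001,0,0,0],[0.07,0,0,-0.001,0,0,0],[0.07,0,0,-0.001,0,0,0],[0.07,0,0,-0.03,0,0,0],[0.07,0,0,-0.08,0,0,0],[0.07,0,0,-0.1,0,0,0],[0.07,0,0,-0.1,0,0,0]]]'
python3 -c "
from h import *
print(delta([.461,.0793,.17]))"
```

```text
clock: 8.55
tcp_pos: [0.6642, 0.1718, 0.2331]
tcp_rot: [1.0, 0.008, 0.002, -0.0]
wrist_force: [0.4, 0.3, 0.2]
gripper_width: 0.735
grip_force: 0.0
(array([0.6642, 0.1718, 0.2331]), array([-0.2049,  0.0891,  0.0623]), array([-0.017,  0.004, -3.141]))
```

```bash
python3 -m inch '[[[0.065,-0.055,0.024,0,0,0,-0.1],[0.065,-0.11,0.048,0,0,0,-0.218],[0.065,-0.16,0.07,0,0,0,-0.218],[0.065,-0.204,0.088,0.02,0,0,-0.218],[0.065,-0.205,0.089,0.062,0,0,-0.218],[0.065,-0.205,0.089,0.062,0,0,-0.218],[0.065,-0.205,0.089,0.062,0,0,-0.218]]]'
python3 - <<'E'
from h import *
print(delta([.461,.0793,.099]))
s=r.state(); w=r.read_camera("wrist"); cv2.imwrite("pics/w3.png",w["image"])
E
```

```text
clock: 9.43
tcp_pos: [0.4601, 0.0793, 0.1691]
tcp_rot: [0.993, 0.117, -0.0, -0.0]
wrist_force: [0.0, 0.1, 0.7]
gripper_width: 0.685
grip_force: 0.0
(array([0.4601, 0.0793, 0.1691]), array([0.0009, 0.0002, 0.0701]), array([-2.350e-01, -1.000e-03,  3.142e+00]))
```

View pics/w3.png

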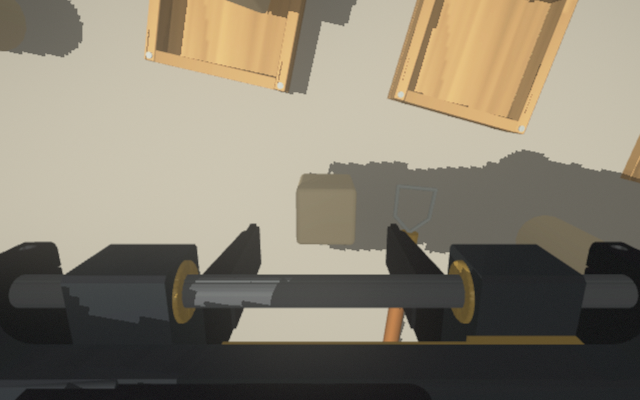

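The short block is centred between the fingers (px 297-356), and the loop tool at px 395 is about 51 mm off axis, clear of the right finger. Descending.

```bash
python3 -m inch '[[[0.063,0.001,0,0.04,0,0,0],[0.063,0.001,0,0.065,0,0,0],[0.063,0.001,0,0.07,0,0,0],[0.063,0.001,0,0.07,0,0,0],[0.03,0.001,0,0.07,0,0,0],[0.03,0.001,0,0.07,0,0,0],[0.03,0.001,0,0.07,0,0,0],[0.03,0.001,0,0.07,0,0,0]]]' 25
python3 -m inch '[[[0.03,0,0,0,0,0,0],[0.03,0,0,-0.005,0,0,0],[0.03,0,0,-0.03,0,0,0],[0.03,0,0,-0.07,0,0,0],[0.03,0,0,-0.09,0,0,0],[0.03,0,0,-0.09,0,0,0]]]'
python3 -c "
from h import *
print(delta([.5815,.0065,.19]))"
```

```text
clock: 10.48
tcp_pos: [0.4614, 0.0793, 0.1]
tcp_rot: [0.993, 0.117, 0.001, 0.0]
wrist_force: [0.1, -0.8, 3.7]
gripper_width: 0.401
grip_force: 25.0
clock: 11.22
tcp_pos: [0.4615, 0.0796, 0.1906]
tcp_rot: [0.993, 0.117, 0.002, -0.0]
wrist_force: [0.5, 0.4, -2.2]
gripper_width: 0.398
grip_force: 25.0
(array([0.4615, 0.0796, 0.1906]), array([0.0997, 0.099 , 0.0009]), array([-2.350e-01,  3.000e-03, -3.141e+00]))
```

```bash
python3 -m inch '[[[0.03,0.02,0.02,0,0,0,0.05],[0.03,0.055,0.055,0,0,0,0.15],[0.03,0.085,0.085,0,0,0,0.264],[0.03,0.1,0.099,0,0,0,0.264],[0.03,0.1,0.099,0,0,0,0.264],[0.03,0.1,0.099,0,0,0,0.264]]]'
python3 - <<'E'
from h import *
print(delta([.5815,.0065,.112]))
s=r.state(); w=r.read_camera("wrist"); cv2.imwrite("pics/w4.png",w["image"])
E
```

```text
clock: 11.98
tcp_pos: [0.5798, 0.0068, 0.1875]
tcp_rot: [1.0, -0.015, -0.002, -0.0]
wrist_force: [-0.6, 0.8, -2.1]
gripper_width: 0.394
grip_force: 25.0
(array([0.5798, 0.0068, 0.1875]), array([0.002 , 0.0003, 0.0755]), array([ 2.900e-02, -3.000e-03, -3.141e+00]))
```

View pics/w4.png

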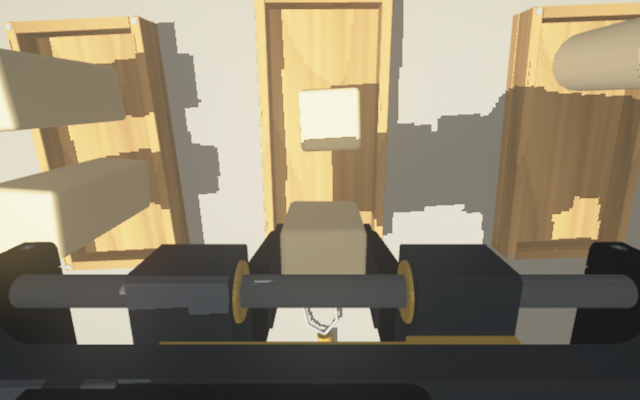

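The short block is square over its tray, with a clear gap to the home block (px 300-360). Both tall props stand at the left.

```bash
python3 -m inch '[[[0.03,0.001,0,0.03,0,0,0],[0.03,0.001,0,0.055,0,0,0],[0.03,0.001,0,0.07,0,0,0],[0.03,0.001,0,0.075,0,0,0],[0.03,0.001,0,0.076,0,0,0],[0.03,0.001,0,0.077,0,0,0],[0.03,0.001,0,0.077,0,0,0]]]'
python3 -m inch '[[[0.03,0,0,0.001,0,0,0],[0.03,0,0,0.001,0,0,0],[0.03,0,0,0.001,0,0,0]]]'
python3 -m inch '[[[0.03,0,0,0.001,0,0,0],[0.03,0,0,0.001,0,0,0],[0.03,0,0,0.001,0,0,0]]]'
```

```text
clock: 12.9
tcp_pos: [0.5826, 0.0063, 0.1131]
tcp_rot: [1.0, -0.015, 0.001, 0.0]
wrist_force: [-0.2, 0.6, -2.1]
gripper_width: 0.398
grip_force: 25.0
clock: 13.28
tcp_pos: [0.5821, 0.0063, 0.1113]
tcp_rot: [1.0, -0.015, -0.0, -0.0]
wrist_force: [0.2, -0.0, -1.2]
gripper_width: 0.395
grip_force: 25.0
clock: 13.65
tcp_pos: [0.5821, 0.0063, 0.1102]
tcp_rot: [1.0, -0.015, -0.0, -0.0]
wrist_force: [-0.4, -0.2, -2.3]
gripper_width: 0.395
grip_force: 25.0
```

```bash
python3 -m inch '[[[0.03,0,0,0.0015,0,0,0],[0.03,0,0,0.0015,0,0,0],[0.03,0,0,0.0015,0,0,0]]]'
python3 -m inch '[[[0.03,0,0,0.001,0,0,0],[0.03,0,0,0.001,0,0,0],[0.03,0,0,0.001,0,0,0]]]'
```

```text
clock: 14.02
tcp_pos: [0.5821, 0.0063, 0.1087]
tcp_rot: [1.0, -0.015, -0.0, -0.0]
wrist_force: [-0.4, 0.2, -1.9]
gripper_width: 0.397
grip_force: 25.0
clock: 14.4
tcp_pos: [0.5823, 0.0063, 0.108]
tcp_rot: [1.0, -0.015, 0.0, 0.0]
wrist_force: [-0.7, 0.9, 0.2]
gripper_width: 0.399
grip_force: 25.0
```

```bash
python3 -m inch '[[[0.05,0,0,0,0,0,0],[0.05,0,0,0,0,0,0],[0.05,0,0,0,0,0,0],[0.05,0,0,-0.03,0,0,0],[0.085,0,0,-0.08,0,0,0],[0.085,0,0,-0.1,0,0,0],[0.085,0,0,-0.1,0,0,0]]]'
python3 -c "
from h import *
print(delta([.4683,-.0926,.2]))"
```

```text
clock: 15.28
tcp_pos: [0.583, 0.0063, 0.2094]
tcp_rot: [1.0, -0.015, 0.002, 0.0]
wrist_force: [-0.1, 0.4, -0.6]
gripper_width: 0.783
grip_force: 0.0
(array([0.583 , 0.0063, 0.2094]), array([-0.1118,  0.1022,  0.009 ]), array([0.029, 0.004, 3.141]))
```

```bash
python3 -m inch '[[[0.08,-0.045,0.04,0,0,0,0],[0.08,-0.08,0.073,0,0,0,0],[0.08,-0.112,0.102,0.009,0,0,0],[0.08,-0.112,0.102,0.009,0,0,0],[0.08,-0.112,0.102,0.009,0,0,0]]]'
python3 - <<'E'
from h import *
print(delta([.4683,-.0926,.109]))
s=r.state(); w=r.read_camera("wrist"); cv2.imwrite("pics/w5.png",w["image"])
E
```

```text
clock: 15.9
tcp_pos: [0.4668, -0.0921, 0.1974]
tcp_rot: [1.0, -0.015, -0.001, -0.0]
wrist_force: [0.8, 1.0, -0.5]
gripper_width: 0.841
grip_force: 0.0
(array([ 0.4668, -0.0921,  0.1974]), array([0.0017, 0.0005, 0.0884]), array([ 3.000e-02, -2.000e-03, -3.141e+00]))
```

View pics/w5.png

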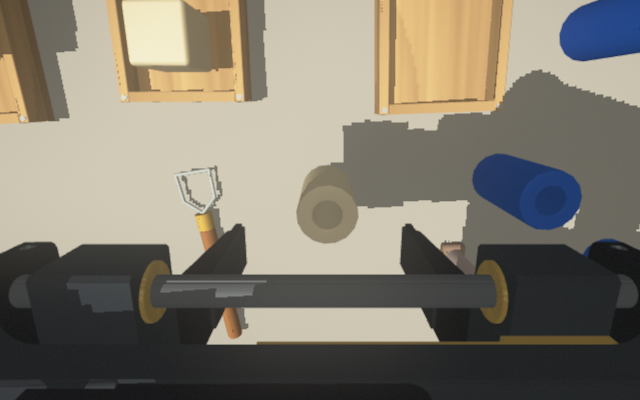

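The tube (top centre px 327,214) lies between the fingers, the short block stands well in its tray, and the cone stand is clear.

```bash
python3 -m inch '[[[0.07,0.002,0.001,0.04,0,0,0],[0.07,0.002,0.001,0.075,0,0,0],[0.07,0.002,0.001,0.086,0,0,0],[0.07,0.002,0.001,0.086,0,0,0],[0.03,0.002,0.001,0.086,0,0,0],[0.03,0.002,0.001,0.086,0,0,0],[0.03,0.002,0.001,0.086,0,0,0],[0.03,0.002,0.001,0.086,0,0,0]]]' 25
python3 -m inch '[[[0.03,0,0,0,0,0,0],[0.03,0,0,-0.005,0,0,0],[0.03,0,0,-0.03,0,0,0],[0.03,0,0,-0.07,0,0,0],[0.03,0,0,-0.11,0,0,0],[0.03,0,0,-0.11,0,0,0]]]'
python3 -c "
from h import *
print(delta([.619,-.177,.22]))"
```

```text
clock: 16.95
tcp_pos: [0.4695, -0.0936, 0.1134]
tcp_rot: [1.0, -0.015, 0.001, 0.0]
wrist_force: [0.7, -0.5, 1.6]
gripper_width: 0.407
grip_force: 25.0
clock: 17.7
tcp_pos: [0.4709, -0.0939, 0.2264]
tcp_rot: [1.0, -0.015, 0.003, 0.001]
wrist_force: [-0.3, -0.3, -2.6]
gripper_width: 0.408
grip_force: 25.0
(array([ 0.4709, -0.0939,  0.2264]), array([0.1505, 0.0788, 0.0076]), array([0.029, 0.007, 3.14 ]))
```

Width reads 38.8 mm rather than 40, so I'll check the grasp.

```bash
python3 - <<'E'
from h import *
s=r.state(); w=r.read_camera("wrist"); im=w["image"].copy()
M=np.linalg.inv(w["mount"])
for zz in(.034,.109):   # top/bottom of tube in tool z if gripped 50 above base (0.113 above)
    z=.113-.075 if zz<.1 else .113
    q=[]
    for a in np.linspace(0,2*np.pi,40):
        p=w["mtx"]@(M[:3,:3]@np.array([.02*np.cos(a),.02*np.sin(a),z])+M[:3,3]); q.append(p[:2]/p[2])
    cv2.polylines(im,[np.int32(q)],True,(0,0,255),1)
cv2.imwrite("pics/w6.png",cv2.resize(im[130:400,180:480],None,fx=2,fy=2))
E
```

```text
(no output)
```

View pics/w6.png

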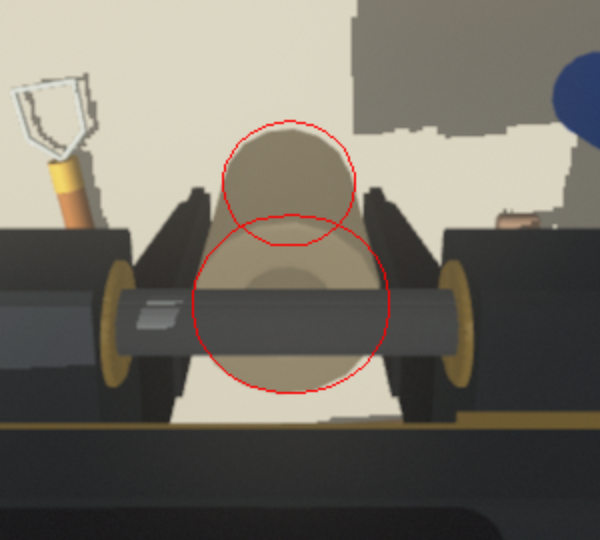

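The tube is centred and straight in the pads (red rings match). Carrying it to the tube tray.

```bash
python3 -m inch '[[[0.03,0.03,0.015,0,0,0,0],[0.03,0.075,0.04,0,0,0,0],[0.03,0.12,0.063,0,0,0,0],[0.03,0.149,0.078,0,0,0,0],[0.03,0.149,0.078,0,0,0,0],[0.03,0.149,0.078,0,0,0,0]]]'
python3 - <<'E'
from h import *
print(delta([.618,-.177,.124]))
s=r.state(); w=r.read_camera("wrist"); cv2.imwrite("pics/w7.png",w["image"])
E
```

```text
clock: 18.5
tcp_pos: [0.6144, -0.1751, 0.2202]
tcp_rot: [1.0, -0.015, -0.002, -0.001]
wrist_force: [-0.1, -0.7, -2.2]
gripper_width: 0.405
grip_force: 25.0
(array([ 0.6144, -0.1751,  0.2202]), array([0.004 , 0.002 , 0.0962]), array([ 0.029, -0.004, -3.14 ]))
```

View pics/w7.png

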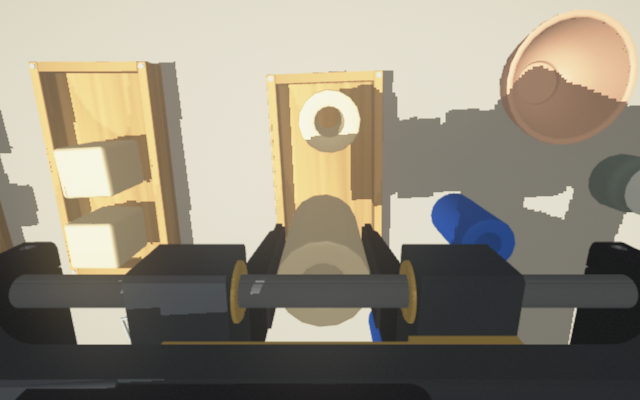

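The tube hangs over the tray centre, behind the home tube (px 329,121), with room between. Lowering.

```bash
python3 -m inch '[[[0.03,0.001,0,0.04,0,0,0],[0.03,0.001,0,0.075,0,0,0],[0.03,0.001,0,0.092,0,0,0],[0.03,0.001,0,0.098,0,0,0],[0.03,0.001,0,0.099,0,0,0],[0.03,0.001,0,0.099,0,0,0],[0.03,0.001,0,0.099,0,0,0]]]'
python3 -m inch '[[[0.03,0,0,0.001,0,0,0],[0.03,0,0,0.001,0,0,0],[0.03,0,0,0.001,0,0,0]]]'
python3 -m inch '[[[0.03,0,0,0.001,0,0,0],[0.03,0,0,0.001,0,0,0],[0.03,0,0,0.001,0,0,0]]]'
```

```text
clock: 19.42
tcp_pos: [0.6175, -0.176, 0.1251]
tcp_rot: [1.0, -0.015, 0.001, 0.0]
wrist_force: [-0.1, -0.5, -1.9]
gripper_width: 0.41
grip_force: 25.0
clock: 19.8
tcp_pos: [0.6168, -0.1757, 0.1227]
tcp_rot: [1.0, -0.015, -0.0, -0.0]
wrist_force: [0.0, -0.4, -1.0]
gripper_width: 0.416
grip_force: 25.0
clock: 20.18
tcp_pos: [0.6168, -0.1757, 0.1217]
tcp_rot: [1.0, -0.015, -0.0, -0.0]
wrist_force: [0.8, -0.4, -1.0]
gripper_width: 0.405
grip_force: 25.0
```

```bash
python3 -m inch '[[[0.03,0,0,0.001,0,0,0],[0.03,0,0,0.001,0,0,0],[0.03,0,0,0.001,0,0,0]]]'
python3 -m inch '[[[0.03,0,0,0.001,0,0,0],[0.03,0,0,0.001,0,0,0],[0.03,0,0,0.001,0,0,0]]]'
```

```text
clock: 20.55
tcp_pos: [0.617, -0.1758, 0.1214]
tcp_rot: [1.0, -0.015, 0.0, 0.0]
wrist_force: [-2.2, 0.7, 5.0]
gripper_width: 0.408
grip_force: 25.0
clock: 20.92
tcp_pos: [0.6171, -0.1758, 0.1214]
tcp_rot: [1.0, -0.015, 0.0, 0.0]
wrist_force: [-4.2, 2.0, 8.9]
gripper_width: 0.405
grip_force: 25.0
```

Seated. Releasing, then on to tube b.

```bash
python3 -m inch '[[[0.06,0,0,-0.001,0,0,0],[0.06,0,0,-0.001,0,0,0],[0.06,0,0,-0.001,0,0,0],[0.06,0,0,-0.04,0,0,0],[0.08,0,0,-0.09,0,0,0],[0.08,0,0,-0.135,0,0,0],[0.08,0,0,-0.135,0,0,0]]]'
python3 -c "
from h import *
print(delta([.5294,.325,.2]))"
```

```text
clock: 21.8
tcp_pos: [0.619, -0.1765, 0.2604]
tcp_rot: [1.0, -0.015, 0.005, 0.002]
wrist_force: [0.9, 0.8, -0.4]
gripper_width: 0.829
grip_force: 0.0
(array([ 0.619 , -0.1765,  0.2604]), array([-0.1047, -0.4989,  0.0579]), array([0.029, 0.009, 3.138]))
```

```bash
python3 -m inch '[[[0.08,-0.012,-0.06,0,0,0,0],[0.08,-0.025,-0.12,0,0,0,0],[0.08,-0.038,-0.18,0,0,0,0],[0.08,-0.05,-0.24,0,0,0,0],[0.08,-0.063,-0.3,0,0,0,0],[0.08,-0.075,-0.36,0,0,0,0],[0.08,-0.088,-0.42,0,0,0,0],[0.08,-0.101,-0.48,0,0,0,0]]]'
python3 -m inch '[[[0.08,-0.003,-0.018,0.03,0,0,0],[0.08,-0.003,-0.019,0.06,0,0,0],[0.08,-0.003,-0.019,0.06,0,0,0],[0.08,-0.003,-0.019,0.06,0,0,0]]]'
python3 - <<'E'
from h import *
s=r.state(); w=r.read_camera("wrist"); im=w["image"].copy()
T=np.eye(4);T[:3,:3]=Ro.from_quat(s["tcp_rot"]).as_matrix();T[:3,3]=s["tcp_pos"]
M=np.linalg.inv(T@w["mount"]);q=[]
for a in np.linspace(0,2*np.pi,40):
    p=w["mtx"]@(M[:3,:3]@np.array([.5294+.02*np.cos(a),.325+.02*np.sin(a),.075])+M[:3,3]); q.append(p[:2]/p[2])
cv2.polylines(im,[np.int32(q)],True,(0,0,255),1); cv2.imwrite("pics/w8.png",im)
print(delta([.5294,.325,.111]))
E
```

```text
clock: 22.8
tcp_pos: [0.5287, 0.3086, 0.253]
tcp_rot: [1.0, -0.015, -0.001, 0.0]
wrist_force: [0.7, 0.7, 0.2]
gripper_width: 0.842
grip_force: 0.0
clock: 23.3
tcp_pos: [0.5276, 0.3259, 0.1949]
tcp_rot: [1.0, -0.015, -0.0, 0.0]
wrist_force: [0.9, -0.4, 0.4]
gripper_width: 0.839
grip_force: 0.0
(array([0.5281, 0.326 , 0.1959]), array([0.0012, 0.001 , 0.0849]), array([ 3.000e-02,  2.000e-03, -3.141e+00]))
```

View pics/w8.png

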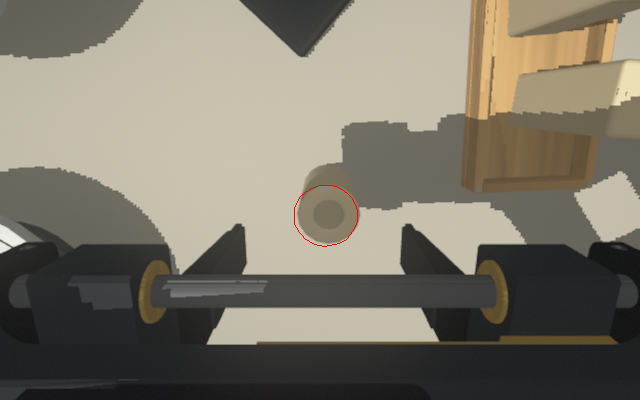

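The ring matches the tube (px 327,214). Descending to grip.

```bash
python3 -m inch '[[[0.07,0.001,0.001,0.04,0,0,0],[0.07,0.001,0.001,0.07,0,0,0],[0.07,0.001,0.001,0.082,0,0,0],[0.07,0.001,0.001,0.082,0,0,0],[0.03,0.001,0.001,0.082,0,0,0],[0.03,0.001,0.001,0.082,0,0,0],[0.03,0.001,0.001,0.082,0,0,0],[0.03,0.001,0.001,0.082,0,0,0]]]' 25
python3 -m inch '[[[0.03,0,0,0,0,0,0],[0.03,0,0,-0.005,0,0,0],[0.03,0,0,-0.04,0,0,0],[0.03,0,0,-0.09,0,0,0],[0.03,0,0,-0.14,0,0,0],[0.03,0,0,-0.155,0,0,0],[0.03,0,0,-0.155,0,0,0]]]'
python3 -c "
from h import *
print(delta([.566,-.177,.265]))"
```

```text
clock: 24.35
tcp_pos: [0.5286, 0.325, 0.1134]
tcp_rot: [1.0, -0.015, 0.0, 0.0]
wrist_force: [-1.0, -1.8, 2.1]
gripper_width: 0.412
grip_force: 25.0
clock: 25.22
tcp_pos: [0.5284, 0.3252, 0.2678]
tcp_rot: [1.0, -0.015, 0.0, -0.0]
wrist_force: [0.2, 0.6, -2.4]
gripper_width: 0.408
grip_force: 25.0
(array([0.5284, 0.3252, 0.2678]), array([0.0522, 0.5009, 0.0025]), array([ 2.900e-02,  1.000e-03, -3.141e+00]))
```

```bash
python3 -m inch '[[[0.03,0.003,0.03,0,0,0,0],[0.03,0.01,0.09,0,0,0,0],[0.03,0.016,0.15,0,0,0,0],[0.03,0.022,0.21,0,0,0,0],[0.03,0.028,0.27,0,0,0,0],[0.03,0.034,0.33,0,0,0,0],[0.03,0.041,0.39,0,0,0,0],[0.03,0.047,0.45,0,0,0,0]]]'
python3 -m inch '[[[0.03,0.003,0.035,0,0,0,0],[0.03,0.005,0.051,0,0,0,0],[0.03,0.005,0.051,0.03,0,0,0],[0.03,0.005,0.051,0.03,0,0,0],[0.03,0.005,0.051,0.03,0,0,0],[0.03,0.005,0.051,0.03,0,0,0]]]'
python3 - <<'E'
from h import *
print(delta([.566,-.177,.124]))
s=r.state(); w=r.read_camera("wrist"); cv2.imwrite("pics/w9.png",w["image"])
E
```

```text
clock: 26.22
tcp_pos: [0.5608, -0.1276, 0.2637]
tcp_rot: [1.0, -0.015, -0.003, -0.001]
wrist_force: [0.9, -0.1, -1.0]
gripper_width: 0.409
grip_force: 25.0
clock: 26.98
tcp_pos: [0.5663, -0.1768, 0.2389]
tcp_rot: [1.0, -0.014, 0.001, 0.0]
wrist_force: [0.6, -0.1, -1.4]
gripper_width: 0.407
grip_force: 25.0
(array([ 0.5663, -0.1768,  0.2389]), array([-0.0005,  0.0002,  0.1149]), array([2.800e-02, 2.000e-03, 3.141e+00]))
```

View pics/w9.png

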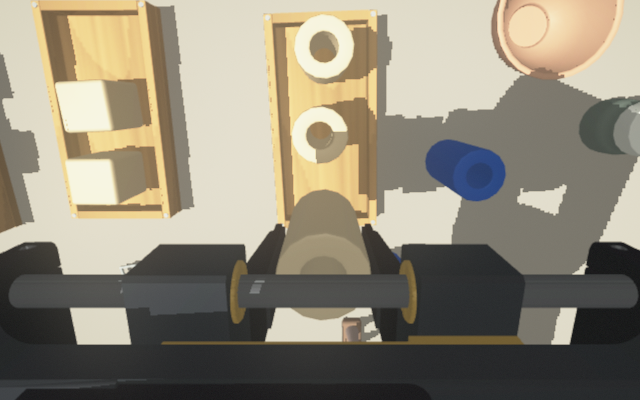

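The middle tube stands at px (320,135), clear of the far one. The held tube is aligned with the near end of the tray. Lowering.

```bash
python3 -m inch '[[[0.03,0,0,0.04,0,0,0],[0.03,0,0,0.08,0,0,0],[0.03,0,0,0.105,0,0,0],[0.03,0,0,0.112,0,0,0],[0.03,0,0,0.114,0,0,0],[0.03,0,0,0.115,0,0,0],[0.03,0,0,0.115,0,0,0],[0.03,0,0,0.115,0,0,0]]]'
python3 -m inch '[[[0.03,0,0,0.001,0,0,0],[0.03,0,0,0.001,0,0,0],[0.03,0,0,0.001,0,0,0]]]'
python3 -m inch '[[[0.03,0,0,0.001,0,0,0],[0.03,0,0,0.001,0,0,0],[0.03,0,0,0.001,0,0,0]]]'
```

```text
clock: 28.02
tcp_pos: [0.5661, -0.1774, 0.1236]
tcp_rot: [1.0, -0.015, 0.001, 0.0]
wrist_force: [0.3, 1.0, -1.7]
gripper_width: 0.41
grip_force: 25.0
clock: 28.4
tcp_pos: [0.5657, -0.1772, 0.1217]
tcp_rot: [1.0, -0.015, -0.0, -0.0]
wrist_force: [-0.4, 0.8, -1.9]
gripper_width: 0.409
grip_force: 25.0
clock: 28.78
tcp_pos: [0.5659, -0.1773, 0.1214]
tcp_rot: [1.0, -0.015, 0.0, 0.0]
wrist_force: [-2.9, 1.3, 4.5]
gripper_width: 0.409
grip_force: 25.0
```

Seated. Releasing, lifting and backing off, then a final check from above.

```bash
python3 -m inch '[[[0.06,0,0,0,0,0,0],[0.06,0,0,0,0,0,0],[0.06,0,0,0,0,0,0],[0.06,0,0,-0.04,0,0,0],[0.08,0,0,-0.09,0,0,0],[0.08,0,0,-0.15,0,0,0],[0.08,0,0,-0.17,0,0,0],[0.08,0,0,-0.17,0,0,0]]]'
python3 -m inch '[[[0.08,-0.04,0.04,0,0,0,0],[0.08,-0.08,0.08,0,0,0,0],[0.08,-0.12,0.12,0,0,0,0],[0.08,-0.15,0.16,0,0,0,0],[0.08,-0.17,0.2,0,0,0,0],[0.08,-0.18,0.25,0,0,0,0],[0.08,-0.18,0.25,0,0,0,0],[0.08,-0.18,0.25,0,0,0,0]]]'
python3 - <<'E'
from h import *
c=r.read_camera("top"); im=c["image"]
cv2.imwrite("pics/f.png",cv2.resize(im[100:240,200:480],None,fx=2.8,fy=2.8,interpolation=cv2.INTER_CUBIC))
E
```

```text
clock: 29.78
tcp_pos: [0.5663, -0.1775, 0.2923]
tcp_rot: [1.0, -0.015, 0.002, 0.001]
wrist_force: [0.2, -0.5, -1.4]
gripper_width: 0.84
grip_force: 0.0
clock: 30.78
tcp_pos: [0.378, -0.421, 0.2879]
tcp_rot: [1.0, -0.015, -0.001, -0.002]
wrist_force: [-0.4, 0.7, 0.2]
gripper_width: 0.843
grip_force: 0.0
```

View pics/f.png

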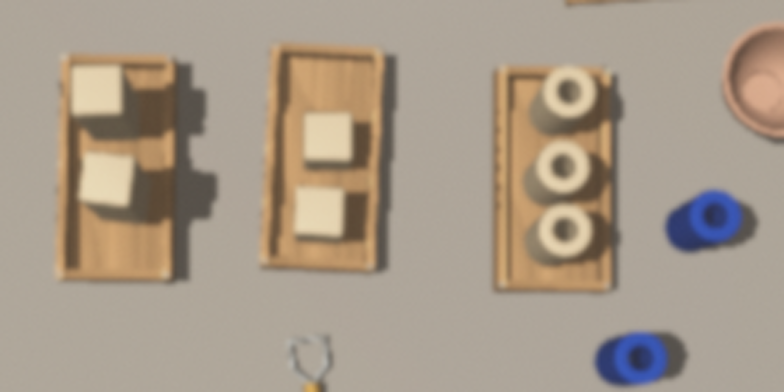

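The final view shows all seven props upright in their own trays: two tall, two short and three tubes, with gaps between them. The blue ones were not moved. Handing in.

```bash
python3 -c "
from station import r
print(r.job_done())"
```

```text
the job is handed in; nothing more can be done
None
```

All four loose props are set down upright in their matching trays, the props already there are still standing, and the job was handed in at about 31 s of the 102 s allowed; no verdict came back.

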